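# Uncap the blue-tagged filter housing, whichever way its thread runs

### The job

Open the housing of the twin water filter that has the blue tag in front of it: its quarter-turn cap may be right-handed or left-handed, so try loosening it both ways until you find the way it turns, turn it fully loose and lift it straight off. The program finishes while still holding the cap, upright and still, straight above its housing, about 10 cm above where it sat. Leave the other cap closed and the mug, timer, spice jar and coffee pod where they are.

Things in the scene. Friction and masses are not known exactly. Their poses are not given: they have to be found in the camera images.
- filter_base: white base plate of the twin water filter, 125 x 275 x 20 mm, fixed to the worktop, with both housings 150 mm apart along its y and a grey pipe between them. Origin at the centre of its underside
- housing_left: left filter housing (left is the +y end of the base plate, right the -y end), fixed white upright cylinder 62 mm across, 99 mm high, with three grey bands. Origin at the centre of its underside, z up; the seat plane of its cap is 100 mm above the origin, 120 mm above the worktop
- housing_right: right filter housing (left is the +y end of the base plate, right the -y end), fixed white upright cylinder 62 mm across, 99 mm high, with three grey bands. Origin at the centre of its underside, z up; the seat plane of its cap is 100 mm above the origin, 120 mm above the worktop
- cap_left: black ribbed cap seated on the left housing: disc 62 mm across, z 0 to 12 mm; a plug 32 mm across with two bayonet lugs reaches 15 mm down into the housing. Origin on its axis at the disc's underside (seat plane); x along its grip bar. 60 to 130 g. Half a turn about z looks and works the same. Seated, its x is within 4 degrees of the housing's x
- cap_right: black ribbed cap seated on the right housing: disc 62 mm across, z 0 to 12 mm; a plug 32 mm across with two bayonet lugs reaches 15 mm down into the housing. Origin on its axis at the disc's underside (seat plane); x along its grip bar. 60 to 130 g. Half a turn about z looks and works the same. Seated, its x is within 4 degrees of the housing's x
- cap_left_bar (a point): centre of the left cap's upright grip bar, on the cap's axis 24 mm above its origin. The bar is 50 mm long (along cap x), 14 mm thick (cap y), and stands 24 mm above the disc (z 12 to 36 mm): pinch it across its thickness from above
- cap_left_plug (a point): middle of the left cap's plug underside, 15 mm below its origin. Hand unknown, drawn anew, invisible; the two caps differ. Right-handed loosens counter-clockwise from above, left-handed clockwise: it turns freely about 65 degrees to a stop and lifts straight out at any turn past 50 (clear once raised 16 mm). The other way: hard stop within 3 to 10 degrees. Cannot be lifted before
- cap_right_bar (a point): centre of the right cap's upright grip bar, on the cap's axis 24 mm above its origin. The bar is 50 mm long (along cap x), 14 mm thick (cap y), and stands 24 mm above the disc (z 12 to 36 mm): pinch it across its thickness from above
- cap_right_plug (a point): middle of the right cap's plug underside, 15 mm below its origin. Hand unknown, drawn anew, invisible; the two caps differ. Right-handed loosens counter-clockwise from above, left-handed clockwise: it turns freely about 65 degrees to a stop and lifts straight out at any turn past 50 (clear once raised 16 mm). The other way: hard stop within 3 to 10 degrees. Cannot be lifted before
- tag_blue: fixed blue tag block 22 x 56 x 14 mm on the base plate, on the robot's side of one of the two housings, 55 mm from that housing's axis. It marks the housing to be opened. Origin at the centre of its underside
- tag_grey: fixed grey tag block 22 x 56 x 14 mm on the base plate, on the robot's side of one of the two housings, 55 mm from that housing's axis. It marks the housing to be left closed. Origin at the centre of its underside
- mug: bystander: white mug, 83 mm across, 70 mm high, 119 mm with handle, left of the filter; origin at its underside
- timer: bystander: white and grey round kitchen timer, 58 mm across, 41 mm high, left; origin at the centre of its underside
- spice_jar: bystander: glass spice jar with dark cap, 41 mm across, 105 mm high, right; origin at the centre of its underside
- coffee_pod: bystander: white upturned coffee pod, 51 mm across, 43 mm high, right; origin at the centre of its underside
Mind the look-alikes: they are no part of the job. Leave any green look-alike of the cap_left alone.

How it is judged:
On the way, in this order (a step that is already met when the one before it is completed fails the run):
1. the blue-tagged housing's cap is turned loose (more than 40 degrees) while still seated (((horizontal distance between tag_blue and housing_left below 0.08 m and angle between the x axis of cap_left and the x axis of housing_left, either way round above 0.7 rad and z of cap_left in the frame of housing_left below 0.108 m) or (horizontal distance between tag_blue and housing_right below 0.08 m and angle between the x axis of cap_right and the x axis of housing_right, either way round above 0.7 rad and z of cap_right in the frame of housing_right below 0.108 m))), for 0.1 s.
2. that cap is lifted straight off, 35 mm or more, above its housing (((horizontal distance between tag_blue and housing_left below 0.08 m and z of cap_left in the frame of housing_left above 0.135 m and horizontal distance between cap_left and housing_left below 0.05 m) or (horizontal distance between tag_blue and housing_right below 0.08 m and z of cap_right in the frame of housing_right above 0.135 m and horizontal distance between cap_right and housing_right below 0.05 m))), for 0.1 s.
At the end, for the whole second after the job is handed in: The cap of the blue-tagged housing is held in the fingers (more than 2 N), 60 to 160 mm above its seat and within 40 mm of its housing's axis sideways, tilted less than 17 degrees, slower than 30 mm/s; the other cap is still seated and turned less than 14 degrees from home (((horizontal distance between tag_blue and housing_left below 0.08 m and z of cap_left in the frame of housing_left between 0.16 and 0.26 m and horizontal distance between cap_left and housing_left below 0.04 m and angle between cap_left's own z axis and vertical below 0.3 rad and contact force between the fingers and cap_left above 2 N and linear speed of cap_left below 0.03 m/s and z of cap_right in the frame of housing_right below 0.106 m and angle between the x axis of cap_right and the x axis of housing_right, either way round below 0.25 rad) or (horizontal distance between tag_blue and housing_right below 0.08 m and z of cap_right in the frame of housing_right between 0.16 and 0.26 m and horizontal distance between cap_right and housing_right below 0.04 m and angle between cap_right's own z axis and vertical below 0.3 rad and contact force between the fingers and cap_right above 2 N and linear speed of cap_right below 0.03 m/s and z of cap_left in the frame of housing_left below 0.106 m and angle between the x axis of cap_left and the x axis of housing_left, either way round below 0.25 rad))); the arm keeps its last pose, push and grip.
It fails at once if the other cap is turned open (more than 20 degrees) or lifted ((horizontal distance between tag_blue and housing_left below 0.08 m and (angle between the x axis of cap_right and the x axis of housing_right, either way round above 0.35 rad or z of cap_right in the frame of housing_right above 0.112 m)) or (horizontal distance between tag_blue and housing_right below 0.08 m and (angle between the x axis of cap_left and the x axis of housing_left, either way round above 0.35 rad or z of cap_left in the frame of housing_left above 0.112 m))).
It fails at once if the white mug is moved by more than 30 mm (distance of mug from where it was at the start of the episode above 0.03 m).
It fails at once if the kitchen timer is moved by more than 30 mm (distance of timer from where it was at the start of the episode above 0.03 m).
It fails at once if the spice jar is moved by more than 30 mm (distance of spice_jar from where it was at the start of the episode above 0.03 m).
It fails at once if the white coffee pod is moved by more than 30 mm (distance of coffee_pod from where it was at the start of the episode above 0.03 m).
It also fails if it takes over 42 s, if anything falls off the work surface, if the arm or the gripper's body presses on something with over 40 N, if the wrist force passes 120 N, or if a joint passes its speed limit or range.

### The arm

A 6-joint arm with a two-finger parallel gripper is mounted at the origin on a cart in front of the work surface, level with it; the furniture and walls round the work are solid. World frame = base frame: x ahead of the robot, y to its left, z up, the work surface at z = 0. Lengths are in m, angles in rad, forces in N, time in s.
With the tool pointing down it reaches from about 0.3 to 0.775 m from the base axis. Payload 14.6 kg.
Tool frame: the origin (TCP) lies on the mounting face of the last link; the fingertips stand 199 mm ahead of it and the grasp point (between the pads) lies 180 mm ahead of it; z points along the fingers, y is the line along which they close (so a half turn about z gives the same grasp; the last joint's range is limited). The gripper opens to 94 mm and grips with 3 to 60 N. Pads are 16 mm wide; open, the fingers measure 119 mm over their backs; the gripper's body (75 mm by 177 mm) begins 78 mm behind the grasp point.
Start: joints at [-1.417, 0.3, 1.521, -0, 1.321, -0.067], TCP at [0.12, -0.537, 0.405] pointing down, gripper open.
Joint ranges: [-3.03, 3.03], [-0.79, 2.21], [0.23, 2.52], [-1.04, 4.18], [0, 3.07], [-2.55, 2.55]. Speed limits (rad/s): [2.22, 2.22, 2.57, 3.14, 3.14, 3.14].

### API

Orientations are given as [roll, pitch, yaw] about the fixed x, y, z axes, in that order (R = Rz(yaw) Ry(pitch) Rx(roll)).
In Python, from station import telemetry, cams, workorder, finder gives the robot as it stands.
- The arm moves only by the tool jog_arm, never from a script. Its argument "rows" is a list of rows, each an object with "gripper": the finger opening in m, from 0 to 0.094; "slide": the shift along the tool's x, y, z in m, a list of three; "spin": the turn about the tool's z in rad. In form: [{"gripper": gripper, "slide": [tx, ty, tz], "spin": spin}, ...]. A call has 1 to 8 rows; each row is the pose to reach, as a shift and turn from the pose commanded when the call began, along the tool's axes at that moment; what a row does not reach only later rows make up. A row lasts 1/10 s, in which the tool goes at most 50 mm and 8.59 degrees, less where a joint would pass 70% of its speed; a pose out of reach is approached as far as the arm can. A call with a gripper value outside its range is refused whole. The fingers move at their own pace and stop on an object; "squeeze" is the grip in N (left out, the last holds). Time passes only in rows, so rows that repeat a pose let the fingers close. It gives the time, the measured TCP pose, the force, the opening and the grip force at its end, in the units of the state.
- telemetry.get_obs(): the state, without advancing time (a new reading comes with each control period).
- cams.camera(name): name is "side" or "top" or "wrist"; returns (picture, depth): 400x640x3 uint8, red, green, blue; 400x640 float32, m along the optical axis (not along the pixel's ray), 0 where there is no reading.
- cams.camera_info(name): a dict with "camera_matrix" (3x3 intrinsics, pixels), "R" (3x3) and "t" (3): a world point X has camera coordinates R X + t; the wrist camera has in their place "tool_from_camera" (4x4, takes a point from camera to tool coordinates, whose origin is the TCP and whose axes are the flange's). Camera axes: x right, y down, z forward; pixel columns grow to the right and rows downward; lengths in m; the calibration is good to about 2 mm. A picture is of the moment at which its call begins: read the wrist's pose just before it. camera_info takes no time and is no camera call.
- workorder.hand_in(): hands the job in; it is judged then, once.
Trained networks look in the newest picture that a camera, given by its name, has taken for a name from the list of things; names that differ only in an ending like _2 or _b are one class to them, and where a whole thing is asked for, a point or a joint stands for the part that bears it (a point fixed in the world has none). Each returns a list of dicts, best first, with "confidence" (0 to 1); they miss things now and then, are a little off and sometimes report something else, mostly with a low value. They report only what shows in the picture. A call takes as long as a camera call. They do not tell look-alikes from the thing itself.
- finder.find_in(target, camera): "point" ([x, y, z] in m, in world coordinates, good to about 4 mm: the middle of the surface that is visible of it).
- finder.masks_of(target, camera): "region" (400x640 bool, what is visible of it).
The state is a dict: "time_s": time; "qpos": joint angles; "joint_vel": joint speeds; "tau": joint torques, N m; "ee_pos": TCP position; "eef_rot": TCP orientation; "force": force on the tool from outside, world axes, zero at the start; "moment": the same for the moment, N m; "grip_width": finger opening in m; "grip_force": force on a finger pad.
Only numpy, scipy, OpenCV 4.12 (cv2) and the standard library are available. Lean on these libraries where they do the work, as an engineer would, in place of code of your own. Each camera call takes 0.05 s, during which the arm holds its last target. There are 200 camera calls.

## Working session

There is one attempt and no reset: what is moved stays moved. The work goes in short steps, Python scripts to look and compute and a tool call to move; the robot and the scene stay as the last step left them, time stands still between calls to the robot, and variables do not carry over. Pictures are saved under pics/ and viewed, at most 10 in all, crops included, and the job is handed in when it is done.

Besides the shell and the picture viewer there is one more tool, called after "Call:" as name(argument=value, ...), one argument or row to a line, values as JSON. jog_arm: Moves the arm, as the interface text tells. Its arguments: {"type":"object","properties":{"rows":{"type":"array","items":{"type":"object","properties":{"gripper":{"type":"number"},"slide":{"type":"array","items":{"type":"number"}},"spin":{"type":"number"}}}},"squeeze":{"type":"number"}},"required":["rows"]}

```bash
mkdir -p pics
python3 - <<'E'
from station import telemetry, cams, finder
import cv2,numpy as np
o=telemetry.get_obs();print({k:np.round(v,3).tolist() for k,v in o.items()})
for c in("top","side"):
    im,d=cams.camera(c);cv2.imwrite(f"pics/{c}.png",im[:,:,::-1])
    for n in("tag_blue","tag_grey","housing_left","housing_right","cap_left","cap_right","cap_left_bar","cap_right_bar"):
        print(c,n,[(np.round(r["point"],3).tolist(),round(r["confidence"],2)) for r in finder.find_in(n,c)[:3]])
E
```

```text
{'time_s': 0.0, 'qpos': [-1.417, 0.301, 1.522, -0.0, 1.321, -0.067], 'joint_vel': [0.0, -0.001, -0.0, 0.0, -0.0, -0.0], 'tau': [0.0, -53.181, -35.274, 0.071, 0.024, -0.0], 'ee_pos': [0.12, -0.537, 0.404], 'eef_rot': [-3.14, -0.0, 0.221], 'force': [0.744, -0.375, -0.771], 'moment': [0.028, 0.007, 0.001], 'grip_force': 0.0, 'grip_width': 0.094}
top tag_blue [([0.427, -0.021, 0.036], 0.67)]
top tag_grey [([0.459, -0.17, 0.033], 0.57)]
top housing_left [([0.454, -0.009, 0.057], 0.4)]
top housing_right []
top cap_left [([0.44, 0.162, 0.026], 0.69), ([0.477, -0.009, 0.132], 0.63), ([0.439, -0.352, 0.039], 0.22)]
top cap_right [([0.51, -0.156, 0.131], 0.71)]
top cap_left_bar [([0.436, 0.168, 0.023], 0.73), ([0.476, -0.011, 0.127], 0.68)]
top cap_right_bar [([0.513, -0.155, 0.128], 0.83)]
side tag_blue [([0.428, -0.009, 0.032], 0.66), ([0.511, -0.144, 0.136], 0.56)]
side tag_grey []
side housing_left [([0.477, 0.02, 0.072], 0.58)]
side housing_right [([0.525, -0.129, 0.091], 0.78)]
side cap_left [([0.477, -0.0, 0.133], 0.77), ([0.434, 0.184, 0.026], 0.54)]
side cap_right [([0.508, -0.144, 0.132], 0.68)]
side cap_left_bar [([0.492, 0.005, 0.018], 0.69), ([0.48, 0.0, 0.131], 0.56)]
side cap_right_bar [([0.512, -0.142, 0.134], 0.78)]
```

View pics/top.png

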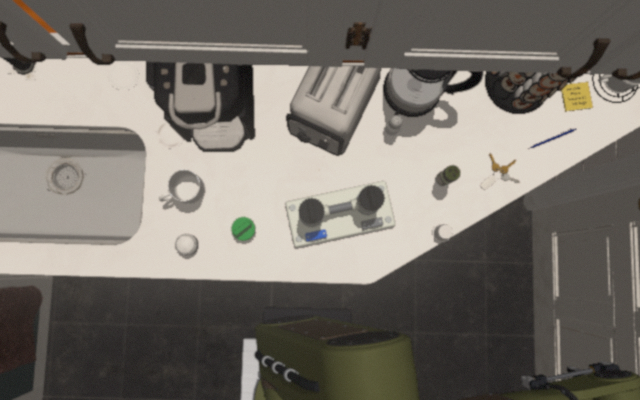

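View pics/side.png

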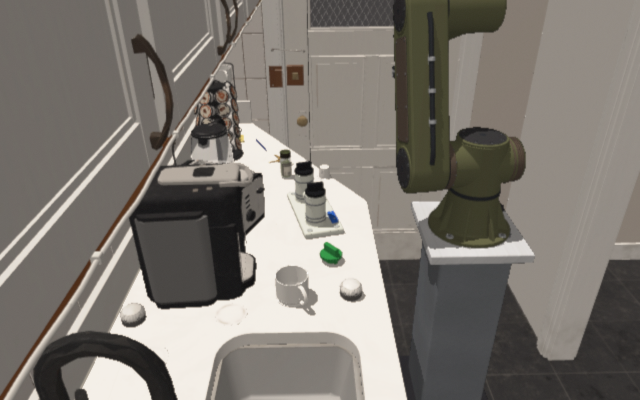

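The top view shows the blue tag (315,236) in front of the left housing (312,212), and the grey tag in front of the right one (371,200). A green look-alike cap lies at (243,229). The side view agrees, with the tag at (333,216) by the near housing. The base yaw is about 0.22, so the tool is already aligned; I'll move above the left cap.

Call:
jog_arm(
  rows=[
    {"gripper": 0.094,"slide": [0.466,-0.437,0],"spin": 0},
    {"gripper": 0.094,"slide": [0.466,-0.437,0],"spin": 0},
    {"gripper": 0.094,"slide": [0.466,-0.437,0],"spin": 0},
    {"gripper": 0.094,"slide": [0.466,-0.437,0],"spin": 0},
    {"gripper": 0.094,"slide": [0.466,-0.437,0],"spin": 0},
    {"gripper": 0.094,"slide": [0.466,-0.437,0],"spin": 0},
    {"gripper": 0.094,"slide": [0.466,-0.437,0],"spin": 0},
    {"gripper": 0.094,"slide": [0.466,-0.437,0],"spin": 0},
  ],
  squeeze=40,
)

```text
time_s: 1.7
ee_pos: [0.3458, -0.2038, 0.405]
eef_rot: [3.141, -0.001, 0.221]
force: [0.6, -1.3, -0.4]
grip_width: 0.0939
grip_force: 0.0
```

Call:
jog_arm(
  rows=[
    {"gripper": 0.094,"slide": [0.17,-0.16,0],"spin": 0},
    {"gripper": 0.094,"slide": [0.17,-0.16,0],"spin": 0},
    {"gripper": 0.094,"slide": [0.17,-0.16,0],"spin": 0},
    {"gripper": 0.094,"slide": [0.17,-0.16,0],"spin": 0},
    {"gripper": 0.094,"slide": [0.17,-0.16,0],"spin": 0},
    {"gripper": 0.094,"slide": [0.17,-0.16,0],"spin": 0},
    {"gripper": 0.094,"slide": [0.17,-0.16,0],"spin": 0},
  ],
)

```text
time_s: 2.4
ee_pos: [0.476, -0.0122, 0.4044]
eef_rot: [-3.142, 0.001, 0.222]
force: [-0.2, -1.4, 0.2]
grip_width: 0.0936
grip_force: 0.0
```

```bash
cat > h.py <<'E'
from station import telemetry, cams, finder
import cv2,numpy as np
from scipy.spatial.transform import Rotation as Ro
def wrist():
    o=telemetry.get_obs();im,d=cams.camera("wrist");ci=cams.camera_info("wrist")
    K=ci["camera_matrix"];v,u=np.mgrid[:400,:640]
    P=np.stack([(u-K[0,2])/K[0,0]*d,(v-K[1,2])/K[1,1]*d,d],-1)
    T=np.array(ci["tool_from_camera"]);Pt=P@T[:3,:3].T+T[:3,3]
    R=Ro.from_euler("xyz",o["eef_rot"]).as_matrix()
    return o,im,Pt,Pt@R.T+o["ee_pos"],d>0
E
python3 - <<'E'
from h import *
o,im,Pt,W,ok=wrist()
cv2.imwrite("pics/w1.png",im[:,:,::-1])
print(o["time_s"],o["ee_pos"],o["eef_rot"],o["qpos"])
near=ok&(np.hypot(W[...,0]-.479,W[...,1]+.008)<.06)
print("zmax",np.percentile(W[near][:,2],[50,90,99]))
for nm,lo,hi in(("bar",.149,.165),("disc",.122,.140)):
    m=near&(W[...,2]>lo)&(W[...,2]<hi);p=W[m]
    if len(p)<20: print(nm,len(p));continue
    r=cv2.minAreaRect(p[:,:2].astype(np.float32)*1000);print(nm,len(p),r,p.mean(0),Pt[m].mean(0),np.median(p[:,2]))
    b=Pt[m][:,:2].astype(np.float32)*1000;print(" tool",cv2.minAreaRect(b))
for n in("cap_left","cap_left_bar","cap_right","tag_blue"):
    print(n,[(np.round(r["point"],3).tolist(),round(r["confidence"],2)) for r in finder.find_in(n,"wrist")[:3]])
E
```

```text
2.4 [ 0.47604928 -0.01215252  0.4044219 ] [-3.14154328e+00  5.55393834e-04  2.22231331e-01] [-1.02436322e-01  1.35082003e-01  1.72217581e+00 -1.35891170e-04
  1.28487697e+00  1.24616705e+00]
zmax [0.31612331 0.32604717 0.32776872]
bar 1196 ((477.4631042480469, -9.149152755737305), (49.49726867675781, 13.95736026763916), 14.23391056060791) [ 0.47903996 -0.00879398  0.15610617] [ 0.00379529 -0.00260452  0.24831379] 0.15633388435368306
 tool ((2.180583953857422, -2.6055288314819336), (13.957341194152832, 49.49895477294922), 88.49876403808594)
disc 3376 ((477.993896484375, -9.214279174804688), (62.304229736328125, 63.62751388549805), 13.645873069763184) [ 0.48056022 -0.00866563  0.13229728] [ 0.00531968 -0.00239346  0.27212182] 0.1324750110513071
 tool ((2.697307586669922, -2.4236373901367188), (63.627464294433594, 62.30590057373047), 89.08828735351562)
cap_left [([0.483, -0.004, 0.128], 0.69), ([0.444, 0.162, 0.029], 0.57)]
cap_left_bar [([0.485, -0.003, 0.131], 0.98), ([0.438, 0.165, 0.026], 0.63), ([0.501, -0.004, 0.076], 0.56)]
cap_right [([0.515, -0.151, 0.129], 0.64)]
tag_blue []
```

View pics/w1.png

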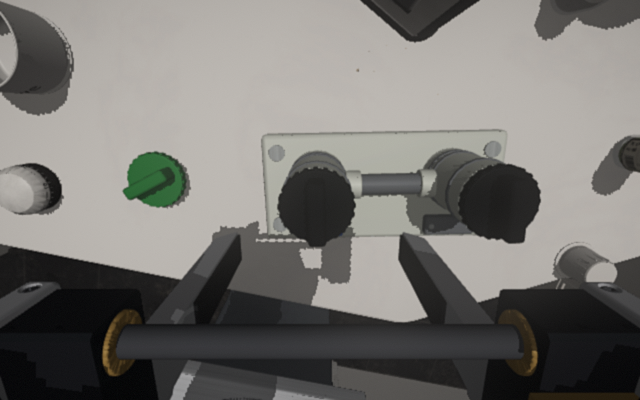

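The wrist view shows the target cap at (317,205), its bar upright between the fingers, and the right cap at (500,200). The bar measures 49.5 x 14 mm with its top at z 0.156, as specified. Descend and pinch.

Call:
jog_arm(
  rows=[
    {"gripper": 0.094,"slide": [0.002,-0.003,0.03],"spin": -0.026},
    {"gripper": 0.094,"slide": [0.002,-0.003,0.055],"spin": -0.026},
    {"gripper": 0.094,"slide": [0.002,-0.003,0.069],"spin": -0.026},
    {"gripper": 0.094,"slide": [0.002,-0.003,0.069],"spin": -0.026},
    {"gripper": 0.0,"slide": [0.002,-0.003,0.069],"spin": -0.026},
    {"gripper": 0.0,"slide": [0.002,-0.003,0.069],"spin": -0.026},
    {"gripper": 0.0,"slide": [0.002,-0.003,0.069],"spin": -0.026},
    {"gripper": 0.0,"slide": [0.002,-0.003,0.069],"spin": -0.026},
  ],
)

```text
time_s: 3.45
ee_pos: [0.4774, -0.0091, 0.3362]
eef_rot: [3.141, -0.001, 0.247]
force: [0.2, 0.2, 0.7]
grip_width: 0.0657
grip_force: 0.0
```

Call:
jog_arm(
  rows=[
    {"gripper": 0.0,"slide": [0,0,0],"spin": 0},
    {"gripper": 0.0,"slide": [0,0,0],"spin": 0},
    {"gripper": 0.0,"slide": [0,0,0],"spin": 0},
    {"gripper": 0.0,"slide": [0,0,0],"spin": 0},
  ],
)

```text
time_s: 3.85
ee_pos: [0.4773, -0.009, 0.3356]
eef_rot: [-3.142, 0.0, 0.247]
force: [0.5, 0.2, 0.0]
grip_width: 0.0331
grip_force: 0.0
```

```bash
python3 -c "
from station import telemetry
print(telemetry.get_obs())"
```

```text
{'time_s': 3.85, 'qpos': array([-9.56540183e-02,  2.12068547e-01,  1.80188012e+00, -2.80585407e-06,
        1.12772931e+00,  1.22829271e+00]), 'joint_vel': array([ 0.00072552,  0.00102751,  0.00016485, -0.0009848 , -0.00216403,
       -0.0014354 ]), 'tau': array([-8.63991900e-04, -4.50843000e+01, -3.23271310e+01,  3.61609238e-02,
       -6.32990710e-02,  2.99528483e-05]), 'ee_pos': array([ 0.47733616, -0.00903099,  0.3356294 ]), 'eef_rot': array([-3.14156639e+00,  8.12164738e-05,  2.46850800e-01]), 'force': array([0.47657212, 0.22994063, 0.03070528]), 'moment': array([-0.06658646,  0.01039048,  0.01356608]), 'grip_force': 0.0, 'grip_width': 0.03310877331835779}
```

Call:
jog_arm(
  rows=[
    {"gripper": 0.0,"slide": [0,0,0],"spin": 0},
    {"gripper": 0.0,"slide": [0,0,0],"spin": 0},
    {"gripper": 0.0,"slide": [0,0,0],"spin": 0},
    {"gripper": 0.0,"slide": [0,0,0],"spin": 0},
    {"gripper": 0.0,"slide": [0,0,0],"spin": 0},
  ],
)

```text
time_s: 4.35
ee_pos: [0.4773, -0.0091, 0.3356]
eef_rot: [-3.142, 0.0, 0.247]
force: [0.1, 0.7, -0.3]
grip_width: 0.0135
grip_force: 40.0
```

Call:
jog_arm(
  rows=[
    {"gripper": 0.0,"slide": [0,0,0],"spin": -0.05},
    {"gripper": 0.0,"slide": [0,0,0],"spin": -0.1},
    {"gripper": 0.0,"slide": [0,0,0],"spin": -0.15},
    {"gripper": 0.0,"slide": [0,0,0],"spin": -0.2},
    {"gripper": 0.0,"slide": [0,0,0],"spin": -0.2},
  ],
)

```text
time_s: 4.85
ee_pos: [0.4773, -0.0092, 0.3356]
eef_rot: [-3.141, 0.0, 0.447]
force: [-1.9, -2.2, 1.1]
grip_width: 0.0143
grip_force: 42.0
```

```bash
python3 -c "
from station import telemetry
o=telemetry.get_obs();print(o['eef_rot'],o['force'],o['moment'],o['grip_width'],o['grip_force'])"
```

```text
[-3.14136654e+00  3.18191589e-04  4.46605245e-01] [-1.8764525  -2.18001559  1.14529825] [-0.24492058  0.37221242 -0.82556589] 0.014317922211818945 42.03868822194636
```

CCW turned 0.2 rad, but the resisting moment rose to 0.83 N m and the fingers are spreading, which looks like the hard stop. Trying clockwise.

Call:
jog_arm(
  rows=[
    {"gripper": 0.0,"slide": [0,0,0],"spin": 0.1},
    {"gripper": 0.0,"slide": [0,0,0],"spin": 0.2},
    {"gripper": 0.0,"slide": [0,0,0],"spin": 0.3},
    {"gripper": 0.0,"slide": [0,0,0],"spin": 0.4},
    {"gripper": 0.0,"slide": [0,0,0],"spin": 0.5},
    {"gripper": 0.0,"slide": [0,0,0],"spin": 0.5},
  ],
)

```text
time_s: 5.45
ee_pos: [0.4774, -0.009, 0.3356]
eef_rot: [-3.142, -0.0, -0.056]
force: [-0.5, 0.4, 0.0]
grip_width: 0.014
grip_force: 39.8
```

```bash
python3 -c "
from station import telemetry
o=telemetry.get_obs();print(o['eef_rot'],o['force'],o['moment'],o['grip_width'],o['grip_force'])"
```

```text
[-3.14156828e+00 -6.61090043e-06 -5.57990716e-02] [-0.52696404  0.38863205  0.00100538] [0.07473705 0.10122031 0.01716711] 0.014010047564954293 39.80293571949005
```

Clockwise turns freely. Continuing to about 60° from home.

Call:
jog_arm(
  rows=[
    {"gripper": 0.0,"slide": [0,0,0],"spin": 0.1},
    {"gripper": 0.0,"slide": [0,0,0],"spin": 0.22},
    {"gripper": 0.0,"slide": [0,0,0],"spin": 0.34},
    {"gripper": 0.0,"slide": [0,0,0],"spin": 0.46},
    {"gripper": 0.0,"slide": [0,0,0],"spin": 0.58},
    {"gripper": 0.0,"slide": [0,0,0],"spin": 0.7},
    {"gripper": 0.0,"slide": [0,0,0],"spin": 0.76},
    {"gripper": 0.0,"slide": [0,0,0],"spin": 0.76},
  ],
)

```text
time_s: 6.25
ee_pos: [0.4774, -0.009, 0.3356]
eef_rot: [-3.142, 0.0, -0.812]
force: [-0.6, 0.7, -0.4]
grip_width: 0.0136
grip_force: 39.8
```

Run:
```python
from h import *
o,im,Pt,W,ok=wrist()
print(o['qpos'][5],o['eef_rot'],o['force'],o['moment'],o['grip_width'],o['grip_force'])
cv2.imwrite("pics/w2.png",im[:,:,::-1])
im,_=cams.camera("top");cv2.imwrite("pics/t2.png",cv2.resize(im[130:290,220:460,::-1],None,fx=3,fy=3))
```

```text
2.2871093391210793 [-3.14155678e+00  3.95418596e-05 -8.11967388e-01] [-0.59276516  0.66625116 -0.36413791] [ 0.09499049  0.01589041 -0.04005397] 0.013552508796431322 39.803414940834045
```

View pics/w2.png

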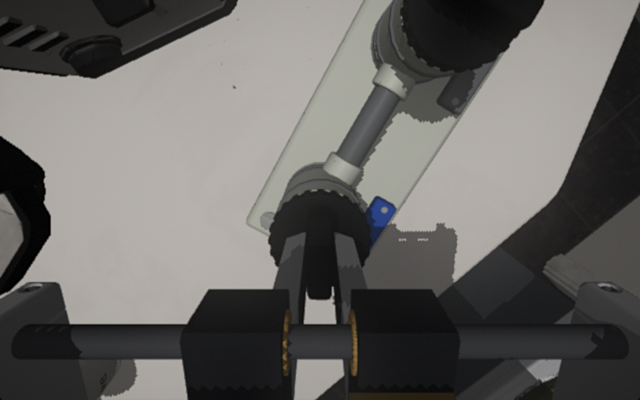

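The wrist view shows the bar at (318,250) aligned between the fingers, with the tool turned about 60° from the base plate, so the cap followed. Lifting gently first.

Call:
jog_arm(
  rows=[
    {"gripper": 0.0,"slide": [0,0,-0.004],"spin": 0},
    {"gripper": 0.0,"slide": [0,0,-0.008],"spin": 0},
    {"gripper": 0.0,"slide": [0,0,-0.014],"spin": 0},
    {"gripper": 0.0,"slide": [0,0,-0.02],"spin": 0},
    {"gripper": 0.0,"slide": [0,0,-0.025],"spin": 0},
    {"gripper": 0.0,"slide": [0,0,-0.025],"spin": 0},
  ],
)

```text
time_s: 6.95
ee_pos: [0.4774, -0.0091, 0.3615]
eef_rot: [-3.141, -0.001, -0.813]
force: [0.2, -0.2, -0.9]
grip_width: 0.0141
grip_force: 39.8
```

Force is about the cap's weight, so it is free and held. Raising it the rest of the way.

Call:
jog_arm(
  rows=[
    {"gripper": 0.0,"slide": [0,0,-0.015],"spin": 0},
    {"gripper": 0.0,"slide": [0,0,-0.03],"spin": 0},
    {"gripper": 0.0,"slide": [0,0,-0.045],"spin": 0},
    {"gripper": 0.0,"slide": [0,0,-0.06],"spin": 0},
    {"gripper": 0.0,"slide": [0,0,-0.07],"spin": 0},
    {"gripper": 0.0,"slide": [0,0,-0.075],"spin": 0},
    {"gripper": 0.0,"slide": [0,0,-0.075],"spin": 0},
    {"gripper": 0.0,"slide": [0,0,-0.075],"spin": 0},
  ],
)

```text
time_s: 7.75
ee_pos: [0.4773, -0.0091, 0.435]
eef_rot: [3.141, 0.001, -0.813]
force: [0.1, 0.2, -0.6]
grip_width: 0.0137
grip_force: 39.8
```

Run:
```python
from h import *
o,im,Pt,W,ok=wrist()
print(o['time_s'],o['ee_pos'],o['force'],o['grip_width'],o['grip_force'],abs(o['joint_vel']).max())
cv2.imwrite("pics/w3.png",im[:,:,::-1])
im,_=cams.camera("side");cv2.imwrite("pics/s3.png",cv2.resize(im[60:260,220:460,::-1],None,fx=3,fy=3))
```

```text
7.75 [ 0.47731344 -0.00906711  0.43500262] [ 0.130719    0.15058402 -0.64922029] 0.013653521250114275 39.80488836765289 0.003441347717020004
```

View pics/s3.png

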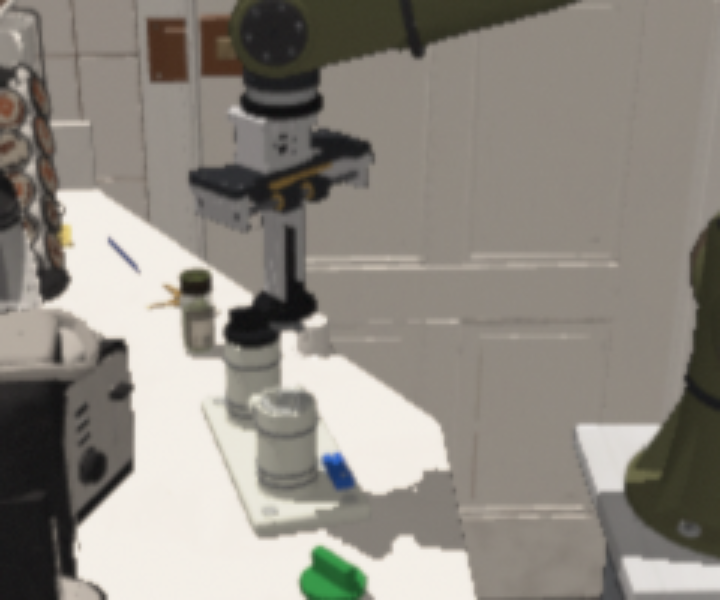

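View pics/w3.png

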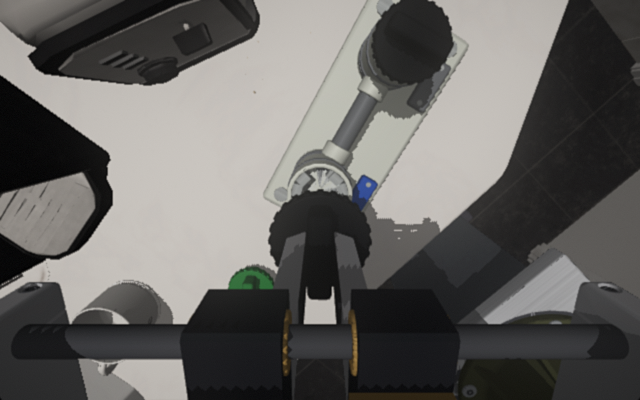

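The side view shows the cap held upright at (285,310) above the open housing (287,400), and the right cap still seated at (250,325). The wrist view shows the same: open housing at (320,180), other cap closed. The cap has been raised 99 mm.

```bash
python3 -c "
from station import workorder
print(workorder.hand_in())"
```

```text
the job is handed in; nothing more can be done
None
```

The blue-tagged left housing is open: its cap turned out to be left-handed (loosens clockwise), and I handed in with it held upright about 10 cm above its seat. The other cap stayed closed and I never touched the other items; the hand-in returned no verdict.

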